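# Tip half nuts thread up, prove them with pitch combs, rack the combs

## Robot

A 7-joint arm with a two-finger parallel gripper is mounted at the origin on a cart in front of the work surface, level with it; the furniture and walls round the work are solid. World frame = base frame: x ahead of the robot, y to its left, z up, the work surface at z = 0. Lengths are in m, angles in degrees, forces in N, time in s.
With the tool pointing down it reaches from about 0.35 to 0.775 m from the base axis. Payload 3.1 kg.
Tool frame: the origin (TCP) lies midway between the tips of the shut fingers; the grasp point (between the pads) lies 19 mm behind it; z points along the fingers, y is the line along which they close (so a half turn about z gives the same grasp; the last joint's range is limited). The gripper opens to 85 mm and grips with 20 to 120 N. Pads are 22 mm wide; open, the fingers measure 114 mm over their backs; the gripper's body (76 mm by 85 mm) begins 54 mm behind the grasp point. The pads swing forward as they close: fully open they stand 13 mm farther back than shut.
Start: joints at [63.902, 17.813, 0.802, 86.603, -0.252, 75.585, -1.558], TCP at [0.221, -0.504, 0.231] pointing down, gripper open.
Joint ranges: [-154.91, 154.91], [-16.99, 109.72], [-72.82, 74.43], [7.12, 147.25], [-82.49, 262.49], [11.32, 116.49], [-174.64, 174.64]. Speed limits (degrees/s): [159.86, 159.86, 180, 180, 180, 180, 180].

## Interface

Orientations are given as [roll, pitch, yaw] about the fixed x, y, z axes, in that order (R = Rz(yaw) Ry(pitch) Rx(roll)).
In Python, from station import robot gives the robot as it stands. Calls block until the motion is done:
- robot.move_to(position, orientation): joint-space move of the TCP to a pose.
- robot.line_to(position, orientation=None, velocity=0.15, f_stop=None): straight line of the TCP; orientation=None keeps the orientation; velocity is the mean speed in m/s. With f_stop (N) it stops when the force on the tool has changed by that much, and returns True; else False.
- robot.move_j(angles): joint-space move.
- robot.gripper_to(opening, force=None): opening from 0.0 (shut) to 1.0 (fully open); force is the grip in N (None keeps the last); returns when the fingers have stopped.
- robot.pause(seconds).
- robot.inverse_kinematics(position, orientation): joint angles nearest the present ones, or None.
- robot.sense(): the state.
- robot.grab_frame(name): name is "scene" or "top" or "wrist"; returns (picture, depth): 480x640x3 uint8, red, green, blue; 480x640 float32, m along the optical axis (not along the pixel's ray), 0 where there is no reading.
- robot.calibration(name): a dict with "mtx" (3x3 intrinsics, pixels), "extrinsics" (4x4, takes a point from world to camera coordinates); the wrist camera has in their place "T_tool_cam" (4x4, takes a point from camera to tool coordinates, whose origin is the TCP and whose axes are the flange's). Camera axes: x right, y up, looking along -z (the intrinsics and any distortion apply to the point x, -y, -z); pixel columns grow to the right and rows downward; lengths in m; the calibration is good to about 2 mm. A picture is of the moment at which its call begins: read the wrist's pose just before it. calibration takes no time and is no camera call.
A pose or a line that the arm cannot do raises robot.PlanningError and nothing moves.
- robot.close_job(): hands the job in; it is judged then, once.
Trained networks look in the newest picture that a camera, given by its name, has taken for a name from the list of things; names that differ only in an ending like _2 or _b are one class to them, and where a whole thing is asked for, a point or a joint stands for the part that bears it (a point fixed in the world has none). Each returns a list of dicts, best first, with "p" (0 to 1); they miss things now and then, are a little off and sometimes report something else, mostly with a low value. They report only what shows in the picture. A call takes as long as a camera call.
- robot.look_for(query, camera): "point" ([column, row] in pixels, amid what is visible of it).
- robot.tip_of(query, camera): "point" ([column, row] in pixels: a listed point, or the origin of a listed thing).
The state is a dict: "time_s": time; "joint_positions": joint angles; "dq": joint speeds; "joint_torque": joint torques, N m; "tool_pos": TCP position; "eef_rot": TCP orientation; "contact_force": force on the tool from outside, world axes, zero at the start; "torque": the same for the moment, N m; "finger_gap": opening from 0.0 (shut) to 1.0 (fully open); "gripper_force": force on a finger pad.
Only numpy, scipy, OpenCV 4.12 (cv2) and the standard library are available. Lean on these libraries where they do the work, as an engineer would, in place of code of your own. Each camera call takes 0.05 s, during which the arm holds its last target. There are 200 camera calls.

## Task

Prove every half nut on the bench: slide it against the front edge of the steel plate and tip it over that edge, so that it lies flat on the plate with its thread up. Into the middle of each nut's thread stand the pitch comb leaf of the same tooth spacing from the wooden rack, upright, all its teeth fully down in the grooves, let go, and leave it in until every nut has its leaf and all of them sit flat. Then put the leaves back upright into the slots of the rack (a spare one just stays there), with the nuts still lying thread up on the plate and the other things on the bench undisturbed.

Things in the scene. Friction and masses are not known exactly. Their poses are not given: they have to be found in the camera images.
- tip_plate: Flat steel tipping plate fixed to the bench, 8 mm thick, 300 mm wide (own y). Origin: middle of the underside of its flat part, which runs from own x = -40 mm to +40 mm, top at z = 8 mm. The front edge (own x = -40 mm, towards the robot) is the fence for tipping. Behind the flat part (own x 40 to 48 mm) a rail stands 12 mm higher and stops nuts from sliding off.
- leaf_rack: Fixed wooden rack, 76 mm (own x) x 166 mm (own y) x 20 mm high; three slots across it at own y = -55, 0 and 55 mm, each 14 mm wide and 62 mm long with its floor 6 mm above the bench. One comb leaf stands teeth down in each slot, in any order. Origin: middle of its underside.
- nut_fine: Half nut, fine thread (five grooves 8 mm wide, 12 mm pitch), may be absent: loose aluminium block, own x 40, y 66, z 64 mm, about 0.55 kg. A threaded half bore along y, 36 mm wide, 16 mm deep, in its +x face leaves lips 14 mm wide above and below. Starts standing (z up), thread to the robot, 5 to 25 mm before the plate's front edge. Origin: middle of underside as it stands.
- nut_fine_seat (a point): Middle of the thread's root in the fine half nut, axes as the nut's (own x is the outward normal of the thread face: up once tipped); 24 mm from the back face, 16 mm below the thread face, 32 mm above the bench when the nut lies tipped on the plate. Grooves are 5 mm deep, even about this point; the right leaf, seated, has its origin here.
- comb_fine: Loose pitch comb leaf, fine, steel: five teeth 5 mm wide, 12 mm pitch, round tips, 7 mm deep. 56 mm long (y), 10 mm thick (x), 58 mm high (z, up), 0.12 kg; upper 35 mm is a light plastic grip 36 mm long with five grey ribs. Same either way round. Origin: middle of the tooth tips. Starts upright in a rack slot. In its own thread it has 1.5 mm play each side; wrongly placed it rides 5 mm high.
- nut_medium: Half nut, medium thread (four grooves 9 mm wide, 16 mm pitch), may be absent: loose aluminium block, own x 40, y 66, z 64 mm, about 0.55 kg. A threaded half bore along y, 36 mm wide, 16 mm deep, in its +x face leaves lips 14 mm wide above and below. Starts standing (z up), thread to the robot, 5 to 25 mm before the plate's front edge. Origin: middle of underside as it stands.
- nut_medium_seat (a point): Middle of the thread's root in the medium half nut, axes as the nut's (own x is the outward normal of the thread face: up once tipped); 24 mm from the back face, 16 mm below the thread face, 32 mm above the bench when the nut lies tipped on the plate. Grooves are 5 mm deep, even about this point; the right leaf, seated, has its origin here.
- comb_medium: Loose pitch comb leaf, medium, steel: four teeth 6 mm wide, 16 mm pitch, round tips, 7 mm deep. 56 mm long (y), 10 mm thick (x), 58 mm high (z, up), 0.12 kg; upper 35 mm is a light plastic grip 36 mm long with four grey ribs. Same either way round. Origin: middle of the tooth tips. Starts upright in a rack slot. In its own thread it has 1.5 mm play each side; wrongly placed it rides 5 mm high.
- nut_coarse: Half nut, coarse thread (three grooves 11 mm wide, 21 mm pitch), may be absent: loose aluminium block, own x 40, y 66, z 64 mm, about 0.55 kg. A threaded half bore along y, 36 mm wide, 16 mm deep, in its +x face leaves lips 14 mm wide above and below. Starts standing (z up), thread to the robot, 5 to 25 mm before the plate's front edge. Origin: middle of underside as it stands.
- nut_coarse_seat (a point): Middle of the thread's root in the coarse half nut, axes as the nut's (own x is the outward normal of the thread face: up once tipped); 24 mm from the back face, 16 mm below the thread face, 32 mm above the bench when the nut lies tipped on the plate. Grooves are 5 mm deep, even about this point; the right leaf, seated, has its origin here.
- comb_coarse: Loose pitch comb leaf, coarse, steel: three teeth 8 mm wide, 21 mm pitch, round tips, 7 mm deep. 56 mm long (y), 10 mm thick (x), 58 mm high (z, up), 0.12 kg; upper 35 mm is a light plastic grip 36 mm long with three grey ribs. Same either way round. Origin: middle of the tooth tips. Starts upright in a rack slot. In its own thread it has 1.5 mm play each side; wrongly placed it rides 5 mm high.
- ring_gauge: Bystander: knurled steel ring 70 mm across, 16 mm high; origin under its centre.
- test_plug: Bystander: round yellow and white plug 15 mm thick, 53 mm long, lying on the bench; origin under its middle.
- marker_1: Bystander: capped marker pen 16 x 135 x 17 mm lying on the bench; origin under its centre.
- tape_roll: Bystander: roll of yellow tape 69 mm across, 24 mm high; origin under its centre.
- horn_plate: Bystander: black square adapter 64 x 64 x 24 mm; origin under its centre.

How it is judged (in metres and radians):
On the way, in this order (a step that is already met when the one before it is completed fails the run):
1. every half nut present lies flat on the plate with its thread facing up (angle between each of nut_fine, nut_medium, nut_coarse's own x axis and vertical below 0.06 rad and height (world z) of nut_fine_seat between 0.0285 and 0.036 m and height (world z) of nut_medium_seat between 0.0285 and 0.036 m and height (world z) of nut_coarse_seat between 0.0285 and 0.036 m), for 0.2 s.
2. every half nut present lies so and its own comb leaf stands released in its thread, all teeth down, flat and at rest (all of step 1 and x of comb_fine in the frame of nut_fine_seat between -0.0025 and 0.0025 m and y of comb_fine in the frame of nut_fine_seat between -0.005 and 0.005 m and z of comb_fine in the frame of nut_fine_seat between -0.009 and 0.009 m and angle between the z axis of comb_fine and the x axis of nut_fine, either way round below 0.09 rad and angle between each of comb_fine, comb_medium, comb_coarse's own z axis and vertical below 0.12 rad and angle between the y axis of comb_fine and the y axis of nut_fine, either way round below 0.12 rad and linear speed of each of comb_fine, nut_fine, comb_medium, nut_medium, comb_coarse, nut_coarse below 0.02 m/s and contact force between each of comb_fine, comb_medium, comb_coarse and the fingers below 0.2 N and x of comb_medium in the frame of nut_medium_seat between -0.0025 and 0.0025 m and y of comb_medium in the frame of nut_medium_seat between -0.005 and 0.005 m and z of comb_medium in the frame of nut_medium_seat between -0.009 and 0.009 m and angle between the z axis of comb_medium and the x axis of nut_medium, either way round below 0.09 rad and angle between the y axis of comb_medium and the y axis of nut_medium, either way round below 0.12 rad and x of comb_coarse in the frame of nut_coarse_seat between -0.0025 and 0.0025 m and y of comb_coarse in the frame of nut_coarse_seat between -0.005 and 0.005 m and z of comb_coarse in the frame of nut_coarse_seat between -0.009 and 0.009 m and angle between the z axis of comb_coarse and the x axis of nut_coarse, either way round below 0.09 rad and angle between the y axis of comb_coarse and the y axis of nut_coarse, either way round below 0.12 rad), for 0.4 s.
At the end, for the whole second after the job is handed in: Each nut present lies flat on the plate, thread up (within 3 deg); every leaf stands released and at rest in a slot of the rack, tooth tips down on the slot floor (within 3 mm), upright within 11 deg (all of step 1 and x of comb_fine in the frame of leaf_rack between -0.012 and 0.012 m and y of comb_fine in the frame of leaf_rack between -0.065 and 0.065 m and z of comb_fine in the frame of leaf_rack between 0.004 and 0.009 m and angle between each of comb_fine, comb_medium, comb_coarse's own z axis and vertical below 0.2 rad and linear speed of each of comb_fine, nut_fine, comb_medium, nut_medium, comb_coarse, nut_coarse below 0.02 m/s and x of comb_medium in the frame of leaf_rack between -0.012 and 0.012 m and y of comb_medium in the frame of leaf_rack between -0.065 and 0.065 m and z of comb_medium in the frame of leaf_rack between 0.004 and 0.009 m and x of comb_coarse in the frame of leaf_rack between -0.012 and 0.012 m and y of comb_coarse in the frame of leaf_rack between -0.065 and 0.065 m and z of comb_coarse in the frame of leaf_rack between 0.004 and 0.009 m); the robot touches nothing.
It fails at once if a bystander (ring, plug, marker, tape roll, square adapter) is pushed more than 25 mm from its place (distance of any of ring_gauge, test_plug, marker_1, tape_roll, horn_plate from where it was at the start of the episode above 0.025 m).
Of nut_fine, nut_medium, nut_coarse only 2 to 3 are there at a start; the rules pass over those that are not, and their reading is None.
At some moment in a run one of nut_fine, nut_medium, nut_coarse may be knocked a few centimetres aside while the robot is not near it.
It also fails if it takes over 210 s, if anything falls off the work surface, if the arm or the gripper's body presses on something with over 40 N, if the wrist force passes 120 N, or if a joint passes its speed limit or range.

## Working session

There is one attempt and no reset: what is moved stays moved. The work goes in short steps, each a Python script; the robot and the scene stay as the last script left them, time stands still between calls to the robot, and variables do not carry over. Pictures are saved under pics/ and viewed, at most 14 in all, crops included, and the job is handed in when it is done.

```bash
ls; mkdir -p pics; cat > h.py <<'E'
import numpy as np, cv2
from station import robot
def shot(cam,fn=None):
    st=robot.sense(); pic,d=robot.grab_frame(cam)
    if fn: cv2.imwrite('pics/'+fn,pic[:,:,::-1])
    return pic,d,st
def cam_T(cam,st=None):
    c=robot.calibration(cam); K=np.array(c['mtx'])
    if cam=='wrist':
        from scipy.spatial.transform import Rotation as R
        T=np.eye(4); T[:3,:3]=R.from_euler('xyz',st['eef_rot'],degrees=True).as_matrix(); T[:3,3]=st['tool_pos']
        return K,T@np.array(c['T_tool_cam'])
    return K,np.linalg.inv(np.array(c['extrinsics']))
def px2w(cam,uv,d,st=None):
    """uv Nx2, d N depth -> world"""
    K,T=cam_T(cam,st); uv=np.atleast_2d(uv).astype(float); d=np.atleast_1d(d)
    x=(uv[:,0]-K[0,2])/K[0,0]*d; y=(uv[:,1]-K[1,2])/K[1,1]*d
    P=np.stack([x,-y,-d,np.ones_like(d)],1)
    return (P@T.T)[:,:3]
def cloud(cam,d,st=None):
    v,u=np.mgrid[0:480,0:640]
    return px2w(cam,np.stack([u.ravel(),v.ravel()],1),d.ravel(),st).reshape(480,640,3)
def w2px(cam,P,st=None):
    K,T=cam_T(cam,st); P=np.atleast_2d(P); C=(P-T[:3,3])@T[:3,:3]
    return np.stack([K[0,0]*C[:,0]/-C[:,2]+K[0,2],K[1,1]*-C[:,1]/-C[:,2]+K[1,2]],1)
E
python3 - <<'E'
from h import *
print(robot.sense())
for cam in ('top','scene'):
    pic,d,st=shot(cam,cam+'0.png'); C=cloud(cam,d)
    print(cam,robot.calibration(cam))
    for q in ['tip_plate','leaf_rack','nut_fine','nut_medium','nut_coarse','comb_fine','comb_medium','comb_coarse','ring_gauge','test_plug','marker_1','tape_roll','horn_plate']:
        for r in robot.look_for(q,cam)[:2]:
            u,v=np.round(r['point']).astype(int); print(q,round(r['p'],2),u,v,np.round(C[v,u],3))
E
```

```text
pics
station.py
{'time_s': 0.0, 'joint_positions': array([63.90283028, 17.86160855,  0.79989736, 86.69191605, -0.25066626,
       75.58455022, -1.55860957]), 'dq': array([-0.01749056,  0.04467967,  0.02074042, -0.06384699, -0.14253763,
        0.01070474,  0.05659377]), 'joint_torque': array([-1.25823717e-03, -3.79914272e+01,  1.45355165e-01, -2.30591959e+01,
        1.21312123e-02,  1.36629326e-02,  1.36701428e-05]), 'tool_pos': array([ 0.2208646 , -0.50290628,  0.23021008]), 'eef_rot': array([-1.79863816e+02,  6.41785314e-03,  2.37142361e+01]), 'contact_force': array([-0.42774474,  0.29418584, -0.08741168]), 'torque': array([-0.01047052,  0.0091208 , -0.02027987]), 'gripper_force': 0.0, 'finger_gap': 0.9989080536538547}
top {'mtx': array([[558.37167845,   0.        , 333.8415636 ],
       [  0.        , 558.37167845, 255.08343458],
       [  0.        ,   0.        ,   1.        ]]), 'extrinsics': array([[-3.74636377e-03, -9.99992977e-01,  1.01477003e-04,
         7.09511162e-02],
       [ 9.86357232e-01, -3.67857797e-03,  1.64577880e-01,
        -5.23080135e-01],
       [-1.645763
[... 1358 characters left out ...]
73 378 183 [ 0.486 -0.267  0.01 ]
leaf_rack 0.84 320 293 [0.42  0.186 0.02 ]
leaf_rack 0.24 236 357 [0.488 0.425 0.015]
nut_fine 0.89 409 176 [ 0.399 -0.274  0.066]
nut_coarse 0.86 394 202 [ 0.392 -0.159  0.059]
comb_fine 0.55 334 263 [0.428 0.105 0.045]
comb_fine 0.38 289 363 [0.383 0.381 0.017]
comb_medium 0.53 324 277 [0.422 0.164 0.055]
comb_coarse 0.78 313 291 [0.421 0.217 0.06 ]
comb_coarse 0.7 330 181 [ 0.606 -0.195  0.017]
ring_gauge 0.93 294 361 [0.382 0.363 0.001]
test_plug 0.53 409 178 [ 0.398 -0.272  0.061]
test_plug 0.46 376 252 [ 0.37  -0.013  0.009]
marker_1 0.9 236 358 [0.487 0.426 0.013]
tape_roll 0.77 259 405 [0.378 0.496 0.028]
horn_plate 0.7 329 181 [ 0.609 -0.192  0.018]
```

```bash
python3 - <<'E'
import cv2
a=cv2.imread('pics/top0.png')[180:360,130:560]; cv2.imwrite('pics/top0c.png',cv2.resize(a,None,fx=1.8,fy=1.8,interpolation=cv2.INTER_CUBIC))
b=cv2.imread('pics/scene0.png')[140:340,270:470]; cv2.imwrite('pics/sc0c.png',cv2.resize(b,None,fx=3,fy=3,interpolation=cv2.INTER_CUBIC))
E
```

```text
(no output)
```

View pics/top0c.png

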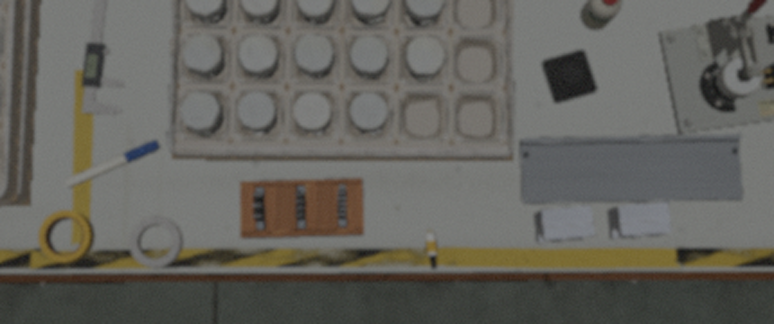

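View pics/sc0c.png

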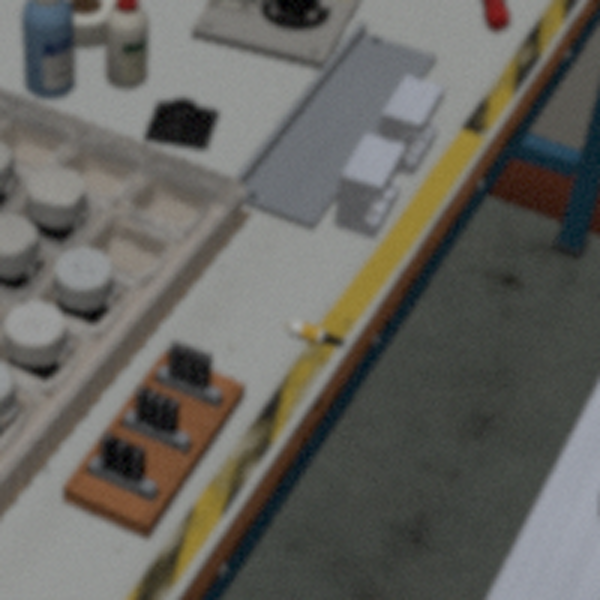

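The top view shows two standing nuts in front of the plate, at crop px (563,222) and (640,220). The rack with its three combs is at (300,208), the plug at (432,250) and the black adapter at (570,76). The scene view agrees. Next I'll take wrist close-ups and fit poses.

```bash
cat >> h.py <<'E'
def rect(C,mask):
    P=C[mask][:,:2].astype(np.float32); (c,s,a)=cv2.minAreaRect(P); return np.round(c,4),np.round(s,4),round(a,1),len(P)
E
python3 - <<'E'
from h import *
print(robot.calibration('wrist')['T_tool_cam'].round(3), robot.calibration('wrist')['mtx'].round(1))
for y in (-0.2,-0.28,0.155):
  for yaw in (0,90,-90,180):
    q=robot.inverse_kinematics([0.42,y,0.2],[180,0,yaw]); print(y,yaw,None if q is None else np.round(q,0))
for i,(x,y) in enumerate([(0.42,-0.23),(0.42,0.155)]):
    robot.move_to([x,y,0.34],[180,0,0])
    pic,d,st=shot('wrist',f'w{i}.png'); C=cloud('wrist',d,st)
    for q in (['nut_fine','nut_medium','nut_coarse','tip_plate'],['comb_fine','comb_medium','comb_coarse','leaf_rack'])[i]:
        for r in robot.look_for(q,'wrist')[:3]:
            u,v=np.round(r['point']).astype(int); print(q,round(r['p'],2),u,v,np.round(C[v,u],3))
    np.save(f'c{i}.npy',C)
    z=C[:,:,2]; 
    m=((z>0.055)&(z<0.08)&(d>0)).astype(np.uint8)
    n,L,S,_=cv2.connectedComponentsWithStats(m)
    for k in range(1,n):
        if S[k,4]>150: print(S[k],rect(C,L==k),np.median(z[L==k]).round(4))
    if i==0:
        m=((z>0.005)&(z<0.012)&(C[:,:,0]<0.54)&(C[:,:,1]>-.4)&(C[:,:,1]<-.08)&(d>0)); print('plate',rect(C,m),np.median(z[m]))
    else:
        m=((z>0.015)&(z<0.025)&(abs(C[:,:,1]-.155)<.12)&(abs(C[:,:,0]-.425)<.06)&(d>0)); print('rack',rect(C,m),np.median(z[m]))
E
```

```text
[[-0.001  0.95   0.312  0.08 ]
 [ 1.     0.002  0.     0.001]
 [-0.     0.312 -0.95  -0.144]
 [ 0.     0.     0.     1.   ]] [[342.7   0.  320.1]
 [  0.  342.7 236.7]
 [  0.    0.    1. ]]
-0.2 0 [ 34.  10. -12. 102.   2.  69. -69.]
-0.2 90 [ 43.  10. -23. 101.   4.  69.  19.]
-0.2 -90 [  26.    9.   -3.  102.    0.   69. -157.]
-0.2 180 [ 51.  11. -32. 101.   6.  69. 107.]
-0.28 0 [ 37.  14.  -6.  96.   2.  70. -60.]
-0.28 90 [ 47.  15. -19.  96.   5.  70.  27.]
-0.28 -90 [  28.   14.    5.   97.   -1.   70. -147.]
-0.28 180 [ 56.  16. -31.  96.   9.  71. 114.]
0.155 0 [  27.   14.  -58.  103.   13.   70. -125.]
0.155 90 [ 28.  14. -59. 103.  13.  70. -35.]
0.155 -90 [ 30.  15. -62. 103.  14.  70. 144.]
0.155 180 [ 28.  14. -59. 103.  13.  70.  55.]
nut_fine 0.9 366 196 [ 0.415 -0.289  0.065]
nut_coarse 0.67 288 201 [ 0.409 -0.192  0.065]
nut_coarse 0.48 369 195 [ 0.416 -0.293  0.065]
tip_plate 0.95 363 135 [ 0.485 -0.29   0.008]
[  9   0  58  24 998] (array([0.6144, 0.063 ]), array([0.0202, 0.0503]), 4.6, 998) 0.0692
[  80    0   57   26 1069] (array([ 0.6132, -0.0111]), array([0.0
[... 1830 characters left out ...]
y([0.5532, 0.0671]), array([0.0506, 0.0502]), 5.5, 1880) 0.0699
[  0 141  13  43 280] (array([0.4586, 0.5228]), array([0.0124, 0.05  ]), 76.4, 280) 0.0739
[311 169  10  30 256] (array([0.4313, 0.1578]), array([0.0347, 0.0109]), 0.0, 256) 0.0653
[356 168  10  30 278] (array([0.4322, 0.1028]), array([0.0354, 0.0112]), 1.1, 278) 0.0654
[266 170  12  31 269] (array([0.4293, 0.2122]), array([0.036 , 0.0107]), 1.5, 269) 0.0651
[ 561  185   64   36 1901] (array([ 0.4051, -0.1903]), array([0.0408, 0.0688]), 4.6, 1901) 0.0653
[391 413  30  18 272] (array([0.0598, 0.0189]), array([0.0064, 0.0476]), 16.7, 272) 0.0633
rack (array([0.4305, 0.1574]), array([0.0763, 0.1665]), 1.3, 5456) 0.02109554011785189
```

```bash
python3 - <<'E'
import cv2,numpy as np
a=cv2.imread('pics/w0.png')[90:260,210:470]; b=cv2.imread('pics/w1.png')[130:230,230:400]
cv2.imwrite('pics/w01.png',np.hstack([cv2.resize(a,(400,262),interpolation=2),cv2.resize(b,(400,262),interpolation=2)]))
from h import *
C=np.load('c0.npy'); z=C[:,:,2]
# plate front edge & rail
for y in (-0.14,-0.24,-0.34,-0.36):
    m=(abs(C[:,:,1]-y)<0.006)&(C[:,:,0]>.4)&(C[:,:,0]<.56)&(z<.05); P=C[m]; o=np.argsort(P[:,0]); P=P[o]
    hi=P[(P[:,2]>0.0055)&(P[:,2]<0.013)]; print(y,'flat from/to',hi[:,0].min().round(4),np.percentile(hi[:,0],98).round(4),'rail',P[P[:,2]>.016][:,0].round(3)[[0,-1]] if (P[:,2]>.016).any() else None)
E
```

```text
-0.14 flat from/to 0.4368 0.5145 rail [0.518 0.524]
-0.24 flat from/to 0.4379 0.5165 rail [0.518 0.526]
-0.34 flat from/to 0.4402 0.5174 rail [0.519 0.526]
-0.36 flat from/to 0.4401 0.5334 rail [0.519 0.56 ]
```

View pics/w01.png

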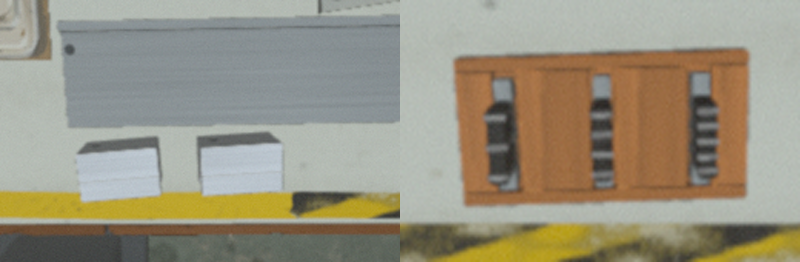

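The combs are confirmed: 3 ribs at y=.212, 4 at .158, 5 at .103. The nuts are about 10 mm in front of the plate edge (x≈.437–.440, yaw ≈1°). Tipping the first nut.

```bash
cat >> h.py <<'E'
PSI=1.0; ps=np.radians(PSI)
fx=np.array([np.cos(ps),np.sin(ps),0]); O=[180,0,PSI]
def tip(cx,cy):
    "slide nut at (cx,cy) to fence and tip it"
    robot.gripper_to(0.2,30)
    p=np.array([cx,cy,0])-fx*(0.02+0.011+0.02)
    robot.move_to(p+[0,0,0.12],O); robot.line_to(p+[0,0,0.006],O)
    hit=robot.line_to(p+fx*0.07+[0,0,0.006],velocity=0.03,f_stop=9)
    t=np.array(robot.sense()['tool_pos']); print('slide',hit,t.round(4),robot.sense()['contact_force'].round(1))
    robot.line_to(t-fx*0.012); 
    b=t-fx*0.012; b[2]=0.054; robot.line_to(b)
    b=b+fx*0.012
    for th in np.radians(range(0,66,5)):
        dx=-.040*np.cos(th)+.049*np.sin(th)+.040; dz=.040*np.sin(th)+.049*np.cos(th)-.049
        if th>np.radians(40): dz=.0145
        if robot.line_to(b+fx*dx+[0,0,dz],velocity=0.05,f_stop=25): print('stop',np.degrees(th)); break
    t=np.array(robot.sense()['tool_pos']); print('end',t.round(4),robot.sense()['contact_force'].round(1))
    robot.line_to(t+[-0.02,0,0.05]); 
def nuts(cam='wrist',fn=None,xy=None):
    if xy is not None: robot.move_to([xy[0],xy[1],0.34],[180,0,0])
    pic,d,st=shot(cam,fn); C=cloud(cam,d,st); z=C[:,:,2]
    for lo,hi in ((0.044,0.052),(0.058,0.072)):
        m=((z>lo)&(z<hi)&(d>0)&(C[:,:,0]>.36)&(C[:,:,0]<.53)&(C[:,:,1]<0.05)&(C[:,:,1]>-.42)).astype(np.uint8)
        n,L,S,_=cv2.connectedComponentsWithStats(cv2.morphologyEx(m,cv2.MORPH_CLOSE,np.ones((9,9))) )
        for k in range(1,n):
            if S[k,4]>200: print(lo,S[k],rect(C,(L==k)&(m>0)),np.median(z[(L==k)&(m>0)]).round(4))
    return pic,d,st,C
E
python3 - <<'E'
from h import *
tip(.4057,-.1909)
nuts('wrist','t1.png',(.42,-.23)); print(robot.sense()['time_s'])
E
```

```text
slide True [ 0.3849 -0.1907  0.0048] [-2.8 -0.1 -0.2]
end [ 0.4528 -0.1895  0.0686] [ 0.2  0.5 -0.4]
0.044 [261 138  54  17 743] (array([ 0.4731, -0.1895]), array([0.0183, 0.0654]), 1.0, 732) 0.049
0.044 [263 176  53  15 756] (array([ 0.428 , -0.1902]), array([0.0658, 0.018 ]), 90.0, 689) 0.0489
0.058 [ 343  182   54   35 1752] (array([ 0.41  , -0.2907]), array([0.0402, 0.0661]), 3.2, 1744) 0.0652
14.9417
```

View pics/t1.png

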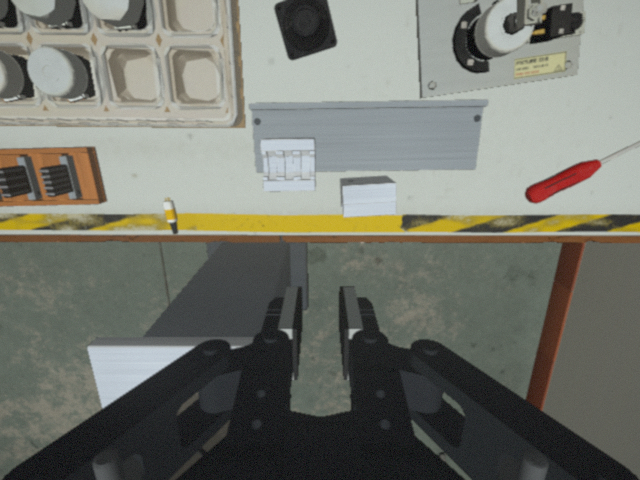

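Nut 1 is tipped with its thread up. It shows three wide grooves at px (288,165), so it is the coarse one, and it overhangs the front edge by about 18 mm. I'll slide it fully onto the plate, then tip the second.

```bash
cat >> h.py <<'E'
def shove(cy,front=0.396):
    robot.gripper_to(0.2,30)
    robot.move_to([front-.01,cy,0.12],O); robot.line_to([front-.01,cy,0.018],O)
    print('shove',robot.line_to([0.432,cy,0.018],velocity=0.04,f_stop=25)); robot.line_to([0.41,cy,0.018]); robot.line_to([0.41,cy,0.10])
E
python3 - <<'E'
from h import *
shove(-.190)
nuts('wrist',None,(.42,-.23))
tip(.410,-.2905)
shove(-.291)
nuts('wrist','t2.png',(.45,-.23)); print(robot.sense()['time_s'])
for q in ('nut_fine','nut_medium','nut_coarse'): print(q,robot.look_for(q,'wrist')[:3])
a=cv2.imread('pics/t2.png')[100:260,220:440]; cv2.imwrite('pics/t2c.png',cv2.resize(a,None,fx=3,fy=3,interpolation=2))
E
```

```text
shove False
0.044 [259 117  56  17 806] (array([ 0.4977, -0.1891]), array([0.0183, 0.0661]), 0.5, 777) 0.0489
0.044 [262 155  53  17 710] (array([ 0.4525, -0.1896]), array([0.0184, 0.0654]), 1.0, 707) 0.0489
0.058 [ 342  182   55   35 1750] (array([ 0.4101, -0.2907]), array([0.0403, 0.0662]), 3.0, 1740) 0.0652
slide False [ 0.4284 -0.2901  0.0059] [-3.5 -0.6 -0.8]
end [ 0.4963 -0.2887  0.0685] [0.3 0.  0.4]
shove False
0.044 [259 142  55  17 822] (array([ 0.4981, -0.1891]), array([0.0183, 0.0661]), 1.1, 735) 0.0489
0.044 [348 143  55  17 846] (array([ 0.4963, -0.2986]), array([0.0186, 0.0662]), 1.2, 719) 0.049
0.044 [262 178  53  17 749] (array([ 0.4528, -0.1899]), array([0.019 , 0.0659]), 1.9, 679) 0.0489
0.044 [348 180  53  16 777] (array([ 0.451 , -0.2992]), array([0.0189, 0.0662]), 0.1, 671) 0.049
34.55
nut_fine [{'point': [372.6, 169.0], 'p': 0.83}]
nut_medium [{'point': [285.6, 167.1], 'p': 0.69}]
nut_coarse [{'point': [284.9, 166.1], 'p': 0.72}]
```

View pics/t2c.png

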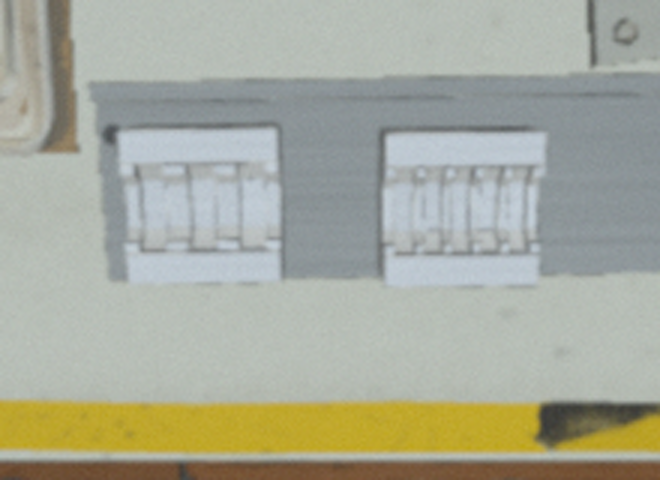

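Both nuts lie thread up. The left one has grooves about 50 px apart, so it is coarse; the right one about 28 px apart, so fine. Next I measure the wrist camera's bias from views at yaw 0 and yaw 90.

```bash
cat >> h.py <<'E'
def lying(yaw,pos,fn=None,hgt=0.34):
    "centres/yaws of lying nuts as seen (biased); returns dict by nearest y order"
    robot.move_to([pos[0],pos[1],hgt],[180,0,yaw]); pic,d,st=shot('wrist',fn); C=cloud('wrist',d,st); z=C[:,:,2]
    m=((z>.044)&(z<.053)&(d>0)&(C[:,:,0]>.38)&(C[:,:,0]<.55)&(C[:,:,1]<0.0)&(C[:,:,1]>-.42)).astype(np.uint8)
    n,L,S,_=cv2.connectedComponentsWithStats(cv2.morphologyEx(m,cv2.MORPH_CLOSE,np.ones((31,31))))
    out=[]
    for k in range(1,n):
        if S[k,4]>800:
            c,s,a,_=rect(C,(L==k)&(m>0)); a=(a+45)%90-45; out.append((c[0],c[1],a,s[0],s[1]))
    return sorted(out,key=lambda r:-r[1]),C,pic,d,st
def combs(yaw,pos,hgt=0.34):
    robot.move_to([pos[0],pos[1],hgt],[180,0,yaw]); pic,d,st=shot('wrist'); C=cloud('wrist',d,st); z=C[:,:,2]
    m=((z>.058)&(z<.072)&(d>0)&(C[:,:,0]>.38)&(C[:,:,0]<.48)&(C[:,:,1]<0.28)&(C[:,:,1]>.04)).astype(np.uint8)
    n,L,S,_=cv2.connectedComponentsWithStats(m); out=[]
    for k in range(1,n):
        if S[k,4]>100:
            c,s,a,_=rect(C,L==k); a=(a+45)%90-45; out.append((c[0],c[1],a,s[0],s[1]))
    return sorted(out,key=lambda r:-r[1])
E
python3 - <<'E'
from h import *
for yaw,pos in ((0,(.45,-.245)),(90,(.475,-.27))):
    for r in lying(yaw,pos)[0]: print(yaw,np.round(r,4))
for yaw,pos in ((0,(.405,.157)),(90,(.43,.132))):
    for r in combs(yaw,pos): print(yaw,np.round(r,4))
print(robot.sense()['time_s'])
E
```

```text
0 [ 0.4751 -0.1896  1.      0.0644  0.0662]
0 [ 0.4738 -0.2992  0.5     0.064   0.0653]
90 [ 0.4755 -0.1887  0.9     0.0641  0.0656]
90 [ 0.4739 -0.298   0.3     0.0638  0.0657]
0 [0.4296 0.2121 1.8    0.0351 0.0109]
0 [ 0.4307  0.1575 -0.2     0.011   0.0349]
0 [0.4321 0.1027 1.2    0.0357 0.0114]
90 [0.4298 0.2127 0.1    0.035  0.011 ]
90 [0.4304 0.1583 1.5    0.0353 0.0115]
90 [0.4321 0.1034 1.4    0.0356 0.0117]
39.9667
```

```bash
cat >> h.py <<'E'
B={0:np.array([.00035,-.00055]),90:np.array([.00055,.00035])}
def pick(x,y,yaw,z0):
    "grasp comb whose origin is at height z0"
    robot.gripper_to(0.45); robot.move_to([x,y,z0+.11],[180,0,yaw]); robot.line_to([x,y,z0+.023],[180,0,yaw],velocity=.1)
    robot.gripper_to(0.0,40); s=robot.sense(); print('gap',round(s['finger_gap'],3),'f',s['gripper_force'])
    robot.line_to([x,y,z0+.15],velocity=.12)
def seat(x,y,yaw):
    robot.move_to([x,y,.032+.023+.04],[180,0,yaw])
    c,s=np.cos(np.radians(yaw)),np.sin(np.radians(yaw))  # tool x = comb length axis
    for o in (0,.0012,-.0012,.0024,-.0024,.0036,-.0036):
        X,Y=x+o*c,y+o*s
        robot.line_to([X,Y,.055+.012],velocity=.08)
        robot.line_to([X,Y,.0545],velocity=.02,f_stop=5); z=robot.sense()['tool_pos'][2]
        print('off',o,'z',round(z,4))
        if z<.0575: break
    robot.pause(.2); robot.gripper_to(0.45); robot.pause(.2); robot.line_to([X,Y,.18],velocity=.12)
E
python3 - <<'E'
from h import *
pick(.4293,.2127,1.3,.006)
L=lying(90,(.475,-.27))[0]
for r in L: print(np.round(r,4))
x,y,a=L[0][:3]; seat(x-B[90][0],y-B[90][1],90+1)
L,C,pic,d,st=lying(90,(.475,-.27),'p1.png'); z=C[:,:,2]
for r in L: print(np.round(r,4))
m=(z>.08)&(z<.11)&(d>0)&(C[:,:,0]>.42)&(C[:,:,0]<.54)&(C[:,:,1]<-.1)&(C[:,:,1]>-.4)
if m.sum()>30: print('comb',rect(C,m),np.median(z[m]))
print(robot.sense()['time_s'])
E
```

```text
gap 0.112 f 42.413023710250854
[ 0.4754 -0.1889  1.3     0.0641  0.0657]
[ 0.474  -0.298   1.      0.0641  0.0662]
off 0 z 0.0556
[ 0.4754 -0.1889  0.9     0.0641  0.0659]
[ 0.4738 -0.2978  0.3     0.064   0.0658]
comb (array([ 0.4749, -0.1901]), array([0.0109, 0.0353]), 0.2, 325) 0.09113415861535556
51.6167
```

View pics/p1.png

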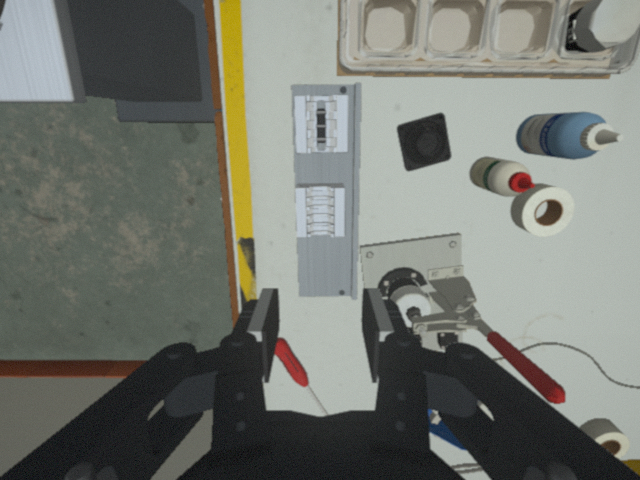

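The coarse leaf stands seated in its nut at px (322,125), with its top at .090 m. Next the fine leaf.

```bash
cat >> h.py <<'E'
def check(fn=None):
    L,C,pic,d,st=lying(90,(.475,-.27),fn); z=C[:,:,2]
    for r in L: print('nut',np.round(r,4))
    m=((z>.075)&(z<.11)&(d>0)&(C[:,:,0]>.40)&(C[:,:,0]<.54)&(C[:,:,1]<-.1)&(C[:,:,1]>-.4)).astype(np.uint8)
    n,l,S,_=cv2.connectedComponentsWithStats(m); out=[]
    for k in range(1,n):
        if S[k,4]>100: c,s,a,_=rect(C,l==k); out.append((c[0],c[1],(a+45)%90-45,np.median(z[l==k]),*s)); print('comb',np.round(out[-1],4))
    return L,sorted(out,key=lambda r:-r[1])
E
python3 - <<'E'
from h import *
c=combs(0,(.405,.157)); 
for r in c: print(np.round(r,4))
r=c[-1]; assert abs(r[1]-.103)<.01
pick(r[0]-B[0][0],r[1]-B[0][1],1.3,.006)
L=lying(90,(.475,-.27))[0]
for r in L: print(np.round(r,4))
x,y,a=L[-1][:3]; seat(x-B[90][0],y-B[90][1],90+1)
check('p2.png')
print(robot.sense()['time_s'])
E
```

```text
[ 0.4309  0.1575 -0.2     0.011   0.0357]
[0.432  0.1029 1.2    0.0357 0.0111]
gap 0.111 f 41.51029586791992
[ 0.4754 -0.1889  1.3     0.064   0.0657]
[ 0.474  -0.2982  1.1     0.0641  0.0663]
off 0 z 0.0557
nut [ 0.4751 -0.1891  1.      0.0634  0.0654]
nut [ 0.4735 -0.2981  1.1     0.0636  0.0663]
comb [ 0.4754 -0.1905 -0.2     0.0911  0.0342  0.0111]
comb [ 0.4734 -0.2988  0.1     0.0912  0.0111  0.0355]
64.1417
```

View pics/p2.png

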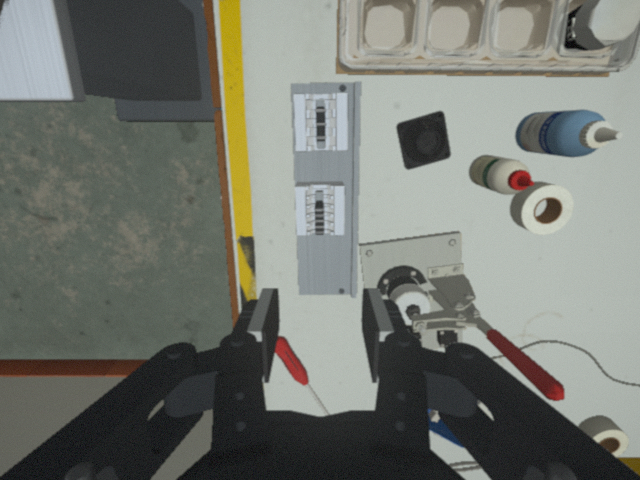

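Both leaves are seated and at rest, and the medium spare stands upright in the rack. Returning the leaves.

```bash
cat >> h.py <<'E'
def rackput(x,y):
    robot.move_to([x,y,.006+.023+.06],[180,0,1.3]); robot.line_to([x,y,.029+.018],velocity=.1)
    robot.line_to([x,y,.0285],velocity=.02,f_stop=5); print('rack z',robot.sense()['tool_pos'][2].round(4))
    robot.pause(.2); robot.gripper_to(.45); robot.pause(.2); robot.line_to([x,y,.18],velocity=.12)
E
python3 - <<'E'
from h import *
robot.pause(.5)
c=check()[1]; r=c[0]; pick(r[0]-B[90][0],r[1]-B[90][1],91,.032); rackput(.4289,.213)
c=check()[1]; r=c[-1]; pick(r[0]-B[90][0],r[1]-B[90][1],91,.032); rackput(.4314,.1031)
for r in combs(0,(.405,.157)): print('rack comb',np.round(r,4))
pic,d,st=shot('wrist','r.png')
check('r2.png'); shot('top','top9.png'); print(robot.sense()['time_s'])
a=cv2.imread('pics/r.png')[130:230,230:400]; b=cv2.imread('pics/top9.png')[180:360,130:560]
cv2.imwrite('pics/fin.png',np.vstack([cv2.resize(a,(500,294)),cv2.resize(b,(500,209))]))
E
```

```text
nut [ 0.4754 -0.1889  1.3     0.0642  0.0657]
nut [ 0.474 -0.298  0.8    0.064  0.066]
comb [ 0.4748 -0.1907  0.2     0.0912  0.0109  0.0354]
comb [ 0.4729 -0.2989  0.      0.0913  0.0108  0.0352]
gap 0.108 f 40.55385947227478
rack z 0.0296
nut [ 0.4754 -0.1888  1.3     0.0642  0.0656]
nut [ 0.474  -0.2983  1.1     0.0642  0.0665]
comb [ 0.4731 -0.2987  0.3     0.0913  0.0109  0.0354]
gap 0.109 f 40.7939350605011
rack z 0.0297
rack comb [0.4304 0.2112 1.4    0.0357 0.0109]
rack comb [ 0.4311  0.158  -0.1     0.0109  0.0347]
rack comb [0.4314 0.1019 1.4    0.0361 0.0112]
nut [ 0.4755 -0.189   0.9     0.0641  0.0658]
nut [ 0.4735 -0.2978  0.7     0.0633  0.0656]
88.5667
```

View pics/fin.png

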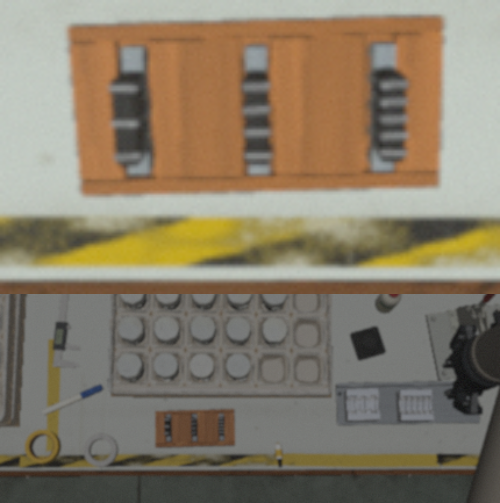

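All three leaves stand in their slots, shown at (130,115), (257,120) and (388,115). The nuts lie thread up and the bystanders have not moved.

```bash
python3 -c "
from station import robot
print(robot.close_job())"
```

```text
the job is handed in; nothing more can be done
None
```

I handed the job in at about 89 s on the robot's clock: both nuts present (coarse and fine) lie thread up on the plate, each was proved with its own leaf, and all three leaves are upright in the rack; the hand-in call returned no verdict.

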